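# Gauge the wells of three heater-block inserts and sort out the misfits

### The arm

A 6-joint arm with a two-finger parallel gripper is mounted at the origin on a cart in front of the work surface, level with it; the furniture and walls round the work are solid. World frame = base frame: x ahead of the robot, y to its left, z up, the work surface at z = 0. Lengths are in m, angles in rad, forces in N, time in s.
With the tool pointing down it reaches from about 0.375 to 0.925 m from the base axis. Payload 5.7 kg.
Tool frame: the origin (TCP) lies at the very end of the fingers, on their centre line; the grasp point (between the pads) lies 19 mm behind it (manip.grasp_offset is the distance from the TCP to the grasp point, in m); z points along the fingers, y is the line along which they close (so a half turn about z gives the same grasp; the last joint's range is limited). The gripper opens to 85 mm and grips with 20 to 120 N. Pads are 22 mm wide; open, the fingers measure 114 mm over their backs; the gripper's body (76 mm by 85 mm) begins 54 mm behind the grasp point. The pads swing forward as they close: fully open they stand 13 mm farther back than shut.
Start: joints at [-1.368, 0.359, 1.51, -0, 1.272, -0.115], TCP at [0.187, -0.57, 0.231] pointing down, gripper open.
Joint ranges: [-2.97, 2.97], [-1.01, 2.36], [0.21, 2.38], [-0.96, 4.11], [0.2, 2.71], [-2.98, 2.98]. Speed limits (rad/s): [2.39, 2.39, 3.14, 3.14, 3.14, 3.14].

### API

Orientations are given as [roll, pitch, yaw] about the fixed x, y, z axes, in that order (R = Rz(yaw) Ry(pitch) Rx(roll)).
In Python, from plant import manip, optics, hand_in gives the robot as it stands (manip), with the cameras (optics) and the job as plain functions.
- The arm moves only by the shell command python3 jog.py 'ROWS' [OPENING]. ROWS is rows parted by semicolons, their numbers by spaces, 1 to 12 of them, each of 6 numbers: dx, dy, dz in m, then a rotation vector rx, ry, rz in rad; each row shifts and turns the commanded pose from where the row before left it, along the tool's axes as they then stand; what a row does not reach is not made up. A row lasts 1/8 s, in which the tool goes at most 0.0625 m and 0.188 rad, less where a joint would pass 70% of its speed; a pose out of reach is approached as far as the arm can. OPENING is the finger opening in m, set as the command begins (- or left out keeps the last). The fingers move at their own pace and stop on an object; the grip force is fixed at half the most. Time passes only in rows, so rows that do not move let the fingers close. It prints the time, the measured TCP pose, the force, the opening and the grip force at its end.
- manip.observe(): the state, without advancing time (a new reading comes with each control period).
- optics.camera(name): name is "side" or "top"; returns the picture (384x512x3 uint8, red, green, blue); there is no depth.
- optics.camera_info(name): a dict with "mtx" (3x3 intrinsics, pixels), "R" (3x3) and "t" (3): a world point X has camera coordinates R X + t. Camera axes: x right, y down, z forward; pixel columns grow to the right and rows downward; lengths in m; the calibration is good to about 2 mm. A picture is of the moment at which its call begins. camera_info takes no time and is no camera call.
- hand_in(): hands the job in; it is judged then, once.
The state is a dict: "time_s": time; "joints": joint angles; "qd": joint speeds; "effort": joint torques, N m; "ee_pos": TCP position; "eef_rot": TCP orientation; "ft_force": force on the tool from outside, world axes, zero at the start; "ft_torque": the same for the moment, N m; "finger_gap": finger opening in m; "grip_force": force on a finger pad.
Only numpy, scipy, OpenCV 4.12 (cv2) and the standard library are available. Lean on these libraries where they do the work, as an engineer would, in place of code of your own. Each camera call takes 0.05 s, during which the arm holds its last target. There are 200 camera calls.

### The job

Take the stepped plug gauge from its wooden stand and, going from left to right, try it gently in the well of each of the three heater-block inserts on the sloping rest: push it in along the well until it stops, without forcing it. Then put the gauge back in its stand, set the insert whose well is too tight for even the thin nose of the gauge down flat in the blue tray, set the insert whose well lets the thick step in as well (too wide) down flat in the red tray, and leave the one that takes the nose but stops the thick step where it stands on the rest. Leave everything else on the bench as it is.

Things in the scene. Friction and masses are not known exactly. Their poses are not given: they have to be found in the camera images.
- gauge: Stepped plug gauge, 131 mm, 0.22 kg. Origin: the tip (end of the nose); z from tip to handle. From the tip: nose 18 mm wide to 24 mm (green band, end chamfered to 14 mm), step 23 mm wide to 52 mm (red band, leading edge chamfered 1.5 mm), black nylon collar 36 mm wide to 58 mm, hexagonal handle 26 mm across flats to 128 mm; one pair of flats faces along x, the others 60 degrees on.
- stand: Fixed wooden stand of the gauge: block 52x52x58 mm on an 84x84x4 mm foot. Origin: centre of its underside. A vertical hole 29 mm wide, 54 mm deep, lies over the origin. At home (as at the start) the gauge hangs upright by its collar on the top face, its tip 6 mm above the worktop.
- rest: Fixed white sloping rest, 310 mm wide (y), 90 mm deep, 60 mm high. Origin: centre of its underside. Its face rises at 30 degrees along +x, so inserts on it lean 30 degrees from vertical to its -x, towards the robot. A 14 mm lip along the lower edge and black ribs (5 mm high, 4 mm wide, 1.5 mm beside the inserts) keep them in place.
- place_left (a point): Left place of the rest (rest y +100 mm): the centre of the well mouth of the insert there, in its top face. z along the well, out of it (30 degrees from vertical), x up the slope, y to the left. An insert may stand 2 mm off it.
- place_middle (a point): The same for the middle place (rest y 0).
- place_right (a point): The same for the right place (rest y -100 mm).
- insert_1: One of three blue anodised aluminium inserts of a dry-block heater, alike outside, 0.3 to 0.5 kg: 64 mm (x) by 44 mm (y) by 60 mm high (z). Origin: centre of the underside; x up the slope while on the rest. The well lies on the z axis, mouth on top: 27 mm wide for the first 10 mm in all three, then a bore of unknown width to 56 mm deep. Any of the three may stand in any place.
- insert_2: Another insert, same outside as insert_1. In a right well the nose has about 1 mm all round and the gauge stops with its tip 34 mm below the top face, the step on the ledge. In a too tight well the tip stops 10 to 11 mm down, in a too wide one the gauge goes in to its collar, 52 mm.
- insert_3: Another insert, same outside and origin as insert_1. One of the three is tight, one right, one too wide; the gauge tells which.
- blue_tray: Fixed blue tray for the tight insert, 96 mm (x) by 108 mm (y), 20 mm high, walls and floor 4 mm. Origin: centre of the underside. The two trays may have changed places.
- red_tray: Fixed red tray for the too wide insert, shaped as the blue one. Origin: centre of the underside.
- beaker_small: Bystander: glass beaker, 62x54 mm, 70 mm high, left of the stand. Origin: centre of the underside.
- amber_bottle: Bystander: amber reagent bottle with a red-brown cap, 66 mm wide, 132 mm high, behind the stand. Origin: centre of the underside.
- jar: Bystander: small white lidded sample jar, 45 mm wide, 54 mm high, in front of the rest. Origin: centre of the underside.

How it is judged:
On the way, in this order (a step that is already met when the one before it is completed fails the run):
1. the held gauge is tried in the well of the left insert: pushed in along the well until it stops (8, 30 or 48 mm deep in a tight, right or wide one) (x of gauge in the frame of place_left between -0.007 and 0.007 m and y of gauge in the frame of place_left between -0.007 and 0.007 m and angle between the z axis of gauge and the z axis of place_left, either way round below 0.15 rad and contact force between the fingers and gauge above 1 N and ((contact force between gauge and insert_2 above 1.5 N and z of gauge in the frame of place_left below -0.008 m) or (contact force between gauge and insert_3 above 1.5 N and z of gauge in the frame of place_left below -0.03 m) or (contact force between gauge and insert_1 above 1.5 N and z of gauge in the frame of place_left below -0.048 m))), for 0.1 s.
2. the held gauge is tried in the well of the middle insert: pushed in along the well until it stops (8, 30 or 48 mm deep in a tight, right or wide one) (x of gauge in the frame of place_middle between -0.007 and 0.007 m and y of gauge in the frame of place_middle between -0.007 and 0.007 m and angle between the z axis of gauge and the z axis of place_middle, either way round below 0.15 rad and contact force between the fingers and gauge above 1 N and ((contact force between gauge and insert_2 above 1.5 N and z of gauge in the frame of place_middle below -0.008 m) or (contact force between gauge and insert_3 above 1.5 N and z of gauge in the frame of place_middle below -0.03 m) or (contact force between gauge and insert_1 above 1.5 N and z of gauge in the frame of place_middle below -0.048 m))), for 0.1 s.
3. the held gauge is tried in the well of the right insert: pushed in along the well until it stops (8, 30 or 48 mm deep in a tight, right or wide one) (x of gauge in the frame of place_right between -0.007 and 0.007 m and y of gauge in the frame of place_right between -0.007 and 0.007 m and angle between the z axis of gauge and the z axis of place_right, either way round below 0.15 rad and contact force between the fingers and gauge above 1 N and ((contact force between gauge and insert_2 above 1.5 N and z of gauge in the frame of place_right below -0.008 m) or (contact force between gauge and insert_3 above 1.5 N and z of gauge in the frame of place_right below -0.03 m) or (contact force between gauge and insert_1 above 1.5 N and z of gauge in the frame of place_right below -0.048 m))), for 0.1 s.
At the end, for the whole second after the job is handed in: Tight insert flat in the blue tray, too wide one flat in the red: underside within 4 mm of the floor, 40 mm of the tray centre, tilt under 5 deg. Right one on the rest within 12 mm of its start. Gauge upright in its stand within 8 mm of the axis, 4 mm of home. All at rest (z of insert_2 in the frame of blue_tray between 0 and 0.008 m and horizontal distance between insert_2 and blue_tray below 0.04 m and angle between each of insert_2, insert_1's own z axis and vertical below 0.08 rad and z of insert_1 in the frame of red_tray between 0 and 0.008 m and horizontal distance between insert_1 and red_tray below 0.04 m and distance of insert_3 from where it was at the start of the episode below 0.012 m and angle between the z axis of insert_3 and the z axis of place_middle, either way round below 0.1 rad and horizontal distance between gauge and stand below 0.008 m and angle between gauge's own z axis and vertical below 0.12 rad and z of gauge in the frame of stand below 0.01 m and linear speed of each of insert_2, insert_3, insert_1, gauge below 0.02 m/s); the robot touches nothing.
It fails at once if the gauge is rammed or forced: over 120 N between gauge and an insert (contact force between gauge and insert_2 above 120 N or contact force between gauge and insert_3 above 120 N or contact force between gauge and insert_1 above 120 N).
It fails at once if a bystander (beaker, amber bottle, jar) is pushed more than 30 mm or tipped (distance of any of beaker_small, amber_bottle, jar from where it was at the start of the episode above 0.03 m or angle between any of beaker_small, amber_bottle, jar's own z axis and vertical above 0.5 rad).
It fails at once if an insert is dropped or slammed: over 120 N between an insert and a tray (contact force between any of insert_2, insert_3, insert_1 and blue_tray above 120 N or contact force between any of insert_2, insert_3, insert_1 and red_tray above 120 N).
It also fails if it takes over 72 s, if anything falls off the work surface, if the arm or the gripper's body presses on something with over 40 N, if the wrist force passes 120 N, or if a joint passes its speed limit or range.

## Working session

There is one attempt and no reset: what is moved stays moved. The work goes in short steps, Python scripts to look and compute and a shell command to move; the robot and the scene stay as the last step left them, time stands still between calls to the robot, and variables do not carry over. Pictures are saved under pics/ and viewed, at most 10 in all, crops included, and the job is handed in when it is done.

```bash
ls; mkdir -p pics; cat > look.py <<'E'
from plant import manip, optics, hand_in
import cv2,sys
def snap(n,f):
    im=optics.camera(n); cv2.imwrite(f,cv2.cvtColor(im,cv2.COLOR_RGB2BGR)); return im
E
python3 - <<'E'
from look import *
import numpy as np
a=snap("top","pics/top0.png");b=snap("side","pics/side0.png")
for n in("top","side"):
    i=optics.camera_info(n); print(n,np.round(i["mtx"],1).tolist(),np.round(i["R"],4).tolist(),np.round(i["t"],4).tolist(),(-i["R"].T@i["t"]).round(3))
print(manip.grasp_offset,manip.observe())
E
```

```text
jog.py
pics
plant.py
top [[347.6, 0.0, 259.8], [0.0, 347.6, 184.4], [0.0, 0.0, 1.0]] [[-0.0239, -0.9996, -0.0122], [-0.9921, 0.0252, -0.123], [0.1233, 0.0092, -0.9923]] [0.0902, 0.5706, 1.2659] [0.412 0.064 1.327]
side [[394.3, 0.0, 259.3], [0.0, 394.3, 192.3], [0.0, 0.0, 1.0]] [[-0.9679, -0.2503, -0.0232], [-0.0709, 0.3604, -0.9301], [0.2411, -0.8986, -0.3666]] [0.554, 0.1167, 1.2013] [0.255 1.176 0.562]
0.0187 {'time_s': 0.1, 'joints': array([-1.36809047e+00,  3.59435627e-01,  1.51134508e+00,  3.58448810e-06,
        1.27250905e+00, -1.15130371e-01]), 'qd': array([-0.00057328,  0.00016882, -0.00196512, -0.00013152,  0.00123207,
       -0.00031702]), 'effort': array([-2.95137772e-05, -5.28652883e+01, -2.79352283e+01, -7.41098506e-05,
        5.15392923e-03, -1.40832785e-06]), 'ee_pos': array([ 0.18735672, -0.56933787,  0.23052813]), 'eef_rot': array([-3.13990718e+00, -1.98358003e-04,  3.17835000e-01]), 'ft_force': array([ 0.24130476, -0.04457337, -1.1157109 ]), 'ft_torque': array([ 0.03566132, -0.0285629 ,  0.00901959]), 'grip_force': 0.0, 'finger_gap': 0.08552564946121138}
```

View pics/top0.png

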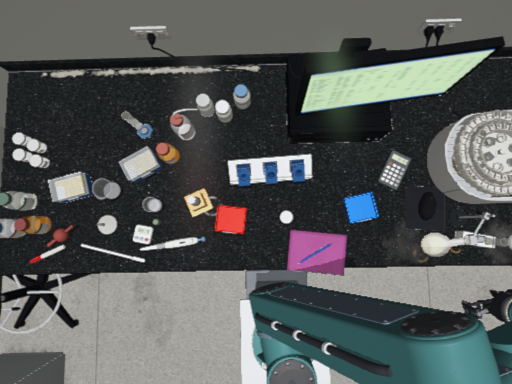

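View pics/side0.png

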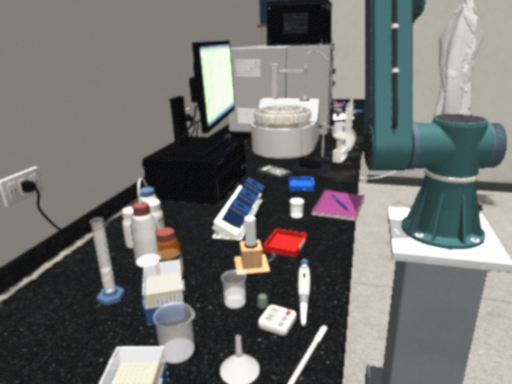

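```bash
cat >> look.py <<'E'
import numpy as np
def ray(n,uv,z):
    i=optics.camera_info(n); d=i["R"].T@np.linalg.inv(i["mtx"])@np.array([uv[0],uv[1],1.]); c=-i["R"].T@i["t"]
    return c+d*(z-c[2])/d[2]
def proj(n,X):
    i=optics.camera_info(n); p=i["mtx"]@(i["R"]@np.asarray(X)+i["t"]); return p[:2]/p[2]
def blobs(hsv,lo,hi,box,amin=15):
    m=cv2.inRange(hsv,lo,hi); k=np.zeros_like(m); x0,y0,x1,y1=box; k[y0:y1,x0:x1]=m[y0:y1,x0:x1]
    cs,_=cv2.findContours(k,cv2.RETR_EXTERNAL,cv2.CHAIN_APPROX_NONE)
    return [c for c in cs if cv2.contourArea(c)>=amin]
def rect(n,c,z):
    "min-area rect of a contour cast on the plane z: centre, sizes, angle"
    P=np.float32([ray(n,p[0],z)[:2] for p in c]); (x,y),s,a=cv2.minAreaRect(P*1000); return np.round([x,y,*s,a],1)
E
python3 - <<'E'
from look import *
a=cv2.imread("pics/top0.png");b=cv2.imread("pics/side0.png")
cv2.imwrite("pics/z1.png",cv2.resize(a[145:240,175:385],None,fx=3.8,fy=3.8,interpolation=cv2.INTER_CUBIC))
cv2.imwrite("pics/z2.png",cv2.resize(b[165:285,200:340],None,fx=4.9,fy=4.9,interpolation=cv2.INTER_CUBIC))
h=cv2.cvtColor(a,cv2.COLOR_BGR2HSV)
for nm,lo,hi,box,z in [("red",(0,150,120),(8,255,255),(205,195,260,245),.02),("bluetray",(100,150,120),(115,255,255),(335,185,390,230),.02),("inserts",(100,100,30),(120,255,255),(225,150,320,190),.09),("rest",(0,0,170),(180,60,255),(220,145,320,190),.0),("stand",(8,60,100),(28,255,255),(180,185,220,220),.004),("jar",(0,0,150),(180,60,255),(275,205,300,230),.054)]:
    for c in blobs(h,lo,hi,box): print(nm,cv2.boundingRect(c),rect("top",c,z))
E
```

```text
red (214, 205, 33, 29) [447.8 189.8 111.3  98.   82.3]
bluetray (343, 192, 36, 31) [ 479.7 -299.6   98.3  113.5   11.6]
inserts (237, 164, 15, 23) [601.7 131.8  50.3  80.2  89.1]
inserts (264, 162, 15, 23) [606.5  37.   79.9  46.7   5.8]
inserts (291, 160, 15, 23) [611.5 -63.   80.5  46.7   1. ]
rest (228, 154, 84, 30) [636.3  35.3  93.1 322.7   3.1]
stand (184, 188, 29, 29) [515.  313.3  88.5  88.4  22.5]
jar (280, 211, 13, 12) [450.2 -16.8  43.8  40.   88.6]
```

View pics/z1.png

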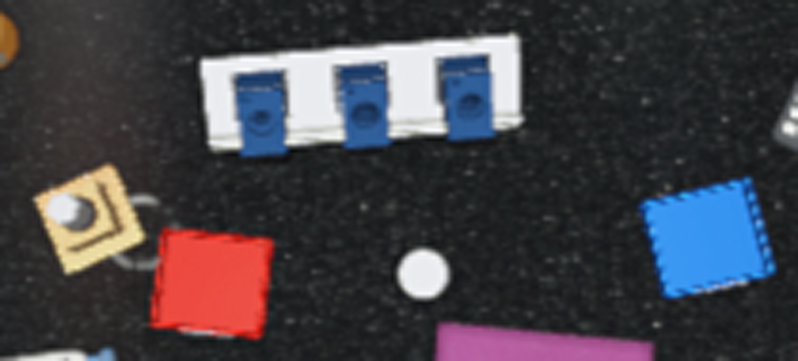

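View pics/z2.png

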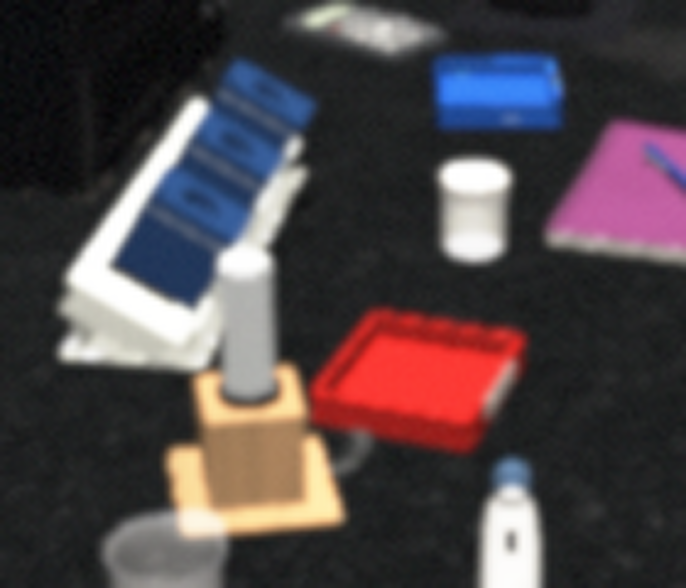

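```bash
cat >> look.py <<'E'
def tri(ps):
    "ps: [(cam,uv),...] least-squares point and ray residual"
    A=np.zeros((3,3));b=np.zeros(3);L=[]
    for n,uv in ps:
        i=optics.camera_info(n); d=i["R"].T@np.linalg.inv(i["mtx"])@np.array([uv[0],uv[1],1.]); d/=np.linalg.norm(d); c=-i["R"].T@i["t"]
        M=np.eye(3)-np.outer(d,d);A+=M;b+=M@c;L.append((M,c))
    X=np.linalg.solve(A,b); return X,max(np.linalg.norm(M@(X-c)) for M,c in L)
E
python3 - <<'E'
from look import *
a=cv2.imread("pics/top0.png");b=cv2.imread("pics/side0.png")
pts={}
for n,im,box in(("top",a,(225,150,320,190)),("side",b,(220,172,268,230))):
    x0,y0,x1,y1=box
    S=6; big=cv2.resize(im[y0:y1,x0:x1],None,fx=S,fy=S,interpolation=cv2.INTER_CUBIC); h=cv2.cvtColor(big,cv2.COLOR_BGR2HSV)
    blue=cv2.inRange(h,(98,90,20),(125,255,255)); v=h[...,2][blue>0]; t,_=cv2.threshold(v.reshape(-1,1),0,255,cv2.THRESH_OTSU)
    m=((blue>0)&(h[...,2]>t)).astype(np.uint8)*255
    cs,_=cv2.findContours(m,cv2.RETR_EXTERNAL,cv2.CHAIN_APPROX_NONE)
    print(n,"otsu",t)
    L=[]
    for c in cs:
        if cv2.contourArea(c)<40*S*S*.8: continue
        q=cv2.convexHull(c); M=cv2.moments(q); uv=((M["m10"]/M["m00"]+.5)/S-.5+x0,(M["m01"]/M["m00"]+.5)/S-.5+y0)
        L.append(uv); print(np.round(uv,1),cv2.contourArea(q)/S/S,np.round(cv2.minAreaRect(q)[1],0)/S)
    pts[n]=L
T=sorted(pts["top"]); Sd=sorted(pts["side"])
for u,w in zip(T,Sd): X,r=tri([("top",u),("side",w)]); print("mouth",X.round(4),round(r,4), "top@z.08",ray("top",u,.08).round(4))
# gauge
h=cv2.cvtColor(b,cv2.COLOR_BGR2HSV)
print("handle top",tri([("top",(192.1,199.7)),("side",(250.4,219.1))]),ray("side",(250.4,219.1),.134),ray("top",(192.1,199.7),.134))
E
```

```text
top otsu 123.0
[243.3 176.3] 207.91666666666666 [18.         12.16666667]
[270.6 174.2] 209.23611111111111 [18.16666667 12.16666667]
[298.1 171.9] 210.9027777777778 [18.16666667 12.33333333]
side otsu 117.0
[241.  206.1] 154.23611111111111 [19.          8.66666667]
[248.4 193.9] 132.13888888888889 [17.5         7.83333333]
[254.6 183.6] 89.5 [18.          5.33333333]
mouth [0.595  0.134  0.0876] 0.0022 top@z.08 [0.5983 0.135  0.08  ]
mouth [0.6003 0.0352 0.0881] 0.0022 top@z.08 [0.6037 0.0355 0.08  ]
mouth [ 0.606  -0.064   0.0874] 0.0023 top@z.08 [ 0.6095 -0.0643  0.08  ]
handle top (array([0.51286314, 0.3098607 , 0.13369549]), np.float64(0.000496064213413799)) [0.5121624  0.31049432 0.134     ] [0.51332197 0.30992219 0.134     ]
```

```bash
cat >> look.py <<'E'
from scipy.spatial.transform import Rotation as Ro
def pose(s=None):
    s=s or manip.observe(); return s["ee_pos"],Ro.from_euler("xyz",s["eef_rot"])
YAW=.0555
DOWN=Ro.from_euler("xyz",[np.pi,0,YAW])
TILT=Ro.from_euler("xyz",[np.pi,-np.pi/6,YAW])
print("tilt tool z",TILT.apply([0,0,1]).round(3)) if __name__=="__main__" else 0
def plan(*wp):
    "waypoints (pos,Rot): print translation in tool axes first, then rotation vector about the TCP"
    p,R=pose()
    for q,Q in wp:
        d=R.inv().apply(np.asarray(q)-p); w=(R.inv()*Q).as_rotvec()
        print("d",d.round(4),"rows>=%.1f"%(np.linalg.norm(d)/.0625),"| rot",w.round(4),"rows>=%.1f"%(np.linalg.norm(w)/.188)); p,R=np.asarray(q),Q
E
python3 look.py; python3 - <<'E'
from look import *
plan(([.5,-.2,.231],DOWN),([.5125,.310,.231],DOWN),([.5125,.310,.080],DOWN))
E
```

```text
tilt tool z [ 0.499  0.028 -0.866]
d [ 0.4124 -0.2531  0.    ] rows>=7.7 | rot [-0.0017  0.      0.2623] rows>=1.4
d [ 0.0408 -0.5085 -0.    ] rows>=8.2 | rot [0. 0. 0.] rows>=0.0
d [-0.    -0.     0.151] rows>=2.4 | rot [0. 0. 0.] rows>=0.0
```

```bash
python3 jog.py '.0516 -.0316 0 0 0 0;.0516 -.0316 0 0 0 0;.0516 -.0316 0 0 0 0;.0516 -.0316 0 0 0 0;.0516 -.0316 0 0 0 0;.0516 -.0316 0 0 0 0;.0516 -.0316 0 0 0 0;.0516 -.0316 0 0 0 0;0 0 0 0 0 .131;0 0 0 0 0 .131;0 0 0 0 0 0' .085; python3 jog.py '.004 -.0509 0 0 0 0;.004 -.0509 0 0 0 0;.004 -.0509 0 0 0 0;.004 -.0509 0 0 0 0;.004 -.0509 0 0 0 0;.004 -.0509 0 0 0 0;.004 -.0509 0 0 0 0;.004 -.0509 0 0 0 0;.004 -.0509 0 0 0 0;.004 -.0509 0 0 0 0;0 0 0 0 0 0;0 0 0 0 0 0'
python3 - <<'E'
from look import *
plan(([.5125,.310,.080],DOWN))
E
```

```text
time_s: 1.48
ee_pos: [0.5004, -0.2004, 0.2309]
eef_rot: [-3.141, 0.001, 0.058]
ft_force: [0.1, -0.0, 0.6]
finger_gap: 0.0847
grip_force: 0.0
time_s: 2.98
ee_pos: [0.5118, 0.309, 0.2309]
eef_rot: [3.141, 0.001, 0.058]
ft_force: [-0.8, -0.1, -0.3]
finger_gap: 0.085
grip_force: 0.0
d [ 0.0009 -0.0011  0.1509] rows>=2.4 | rot [0.0009 0.0009 0.0023] rows>=0.0
```

```bash
python3 jog.py '0 -.001 .05 0 0 0;0 0 .05 0 0 0;0 0 .03 0 0 0;0 0 .021 0 0 0;0 0 0 0 0 0;0 0 0 0 0 0'; python3 jog.py '0 0 0 0 0 0;0 0 0 0 0 0;0 0 0 0 0 0;0 0 0 0 0 0;0 0 0 0 0 0;0 0 0 0 0 0;0 0 0 0 0 0;0 0 0 0 0 0' .01
```

```text
time_s: 3.72
ee_pos: [0.5129, 0.31, 0.0813]
eef_rot: [-3.141, -0.001, 0.055]
ft_force: [0.4, 0.0, 0.6]
finger_gap: 0.0849
grip_force: 0.0
time_s: 4.72
ee_pos: [0.5124, 0.3109, 0.081]
eef_rot: [-3.141, -0.001, 0.056]
ft_force: [-1.5, -0.4, 5.1]
finger_gap: 0.0273
grip_force: 58.8
```

```bash
cat >> look.py <<'E'
M={"L":np.array([.595,.134,.0877]),"M":np.array([.6003,.0352,.0877]),"R":np.array([.606,-.064,.0877])}
N=-TILT.apply([0,0,1]); TIP=.075
def at(k,h): return M[k]+(h+TIP)*N
E
python3 jog.py '0 0 -.04 0 0 0;0 0 -.05 0 0 0;0 0 -.05 0 0 0;0 0 0 0 0 0;0 0 0 0 0 0'
python3 - <<'E'
from look import *
a=at("L",.03); plan(([a[0],a[1],.22],DOWN),([a[0],a[1],.22],TILT),(a,TILT))
snap("side","pics/s1.png"); im=cv2.imread("pics/s1.png"); u=proj("side",[.5125,.31,.19]).astype(int); print(u)
im=im[max(0,u[1]-60):u[1]+50,u[0]-50:u[0]+50]; cv2.imwrite("pics/s1c.png",cv2.resize(im,None,fx=5,fy=5,interpolation=cv2.INTER_CUBIC))
E
```

```text
time_s: 5.35
ee_pos: [0.5112, 0.3103, 0.2192]
eef_rot: [3.141, 0.002, 0.056]
ft_force: [-0.5, 0.1, -3.0]
finger_gap: 0.0277
grip_force: 59.7
d [ 0.0213  0.1806 -0.0007] rows>=2.9 | rot [0.0006 0.0017 0.0005] rows>=0.0
d [0. 0. 0.] rows>=0.0 | rot [0.     0.5236 0.    ] rows>=2.8
d [-0.0207 -0.      0.0358] rows>=0.7 | rot [0. 0. 0.] rows>=0.0
[249 198]
```

View pics/s1c.png

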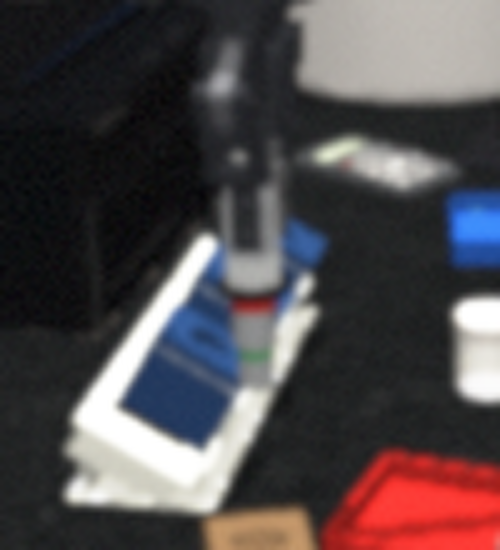

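```bash
python3 jog.py '.0053 .0452 0 0 0 0;.0053 .0452 0 0 0 0;.0053 .0452 0 0 0 0;.0053 .0452 0 0 0 0;0 0 0 0 .1745 0;0 0 0 0 .1745 0;0 0 0 0 .1745 0;-.0105 0 .018 0 0 0;-.0105 0 .018 0 0 0;0 0 0 0 0 0;0 0 0 0 0 0'
python3 - <<'E'
from look import *
for k in"L": plan((at(k,.03),TILT),(at(k,0),TILT))
p,R=pose(); t=p+TIP*R.apply([0,0,1]); print("tip",t.round(4))
for n in("top","side"):
    print(n,proj(n,t).round(1),proj(n,M["L"]).round(1)); snap(n,f"pics/h_{n}.png")
ims=[]
for n in("top","side"):
    im=cv2.imread(f"pics/h_{n}.png"); u=proj(n,M["L"]).astype(int); ims.append(cv2.resize(im[u[1]-45:u[1]+35,u[0]-35:u[0]+35],None,fx=5.5,fy=5.5,interpolation=cv2.INTER_CUBIC))
cv2.imwrite("pics/h.png",np.hstack(ims))
E
```

```text
time_s: 6.78
ee_pos: [0.5428, 0.1312, 0.1781]
eef_rot: [3.142, -0.522, 0.056]
ft_force: [-0.5, -0.2, -1.9]
finger_gap: 0.0277
grip_force: 60.1
d [ 0.      0.0001 -0.0006] rows>=0.0 | rot [-0.0001  0.0018  0.0003] rows>=0.0
d [-0.    0.    0.03] rows>=0.5 | rot [0. 0. 0.] rows>=0.0
tip [0.5802 0.1333 0.1131]
top [243.3 180. ] [243.4 176.9]
side [244.8 198.5] [240.3 206. ]
```

View pics/h.png

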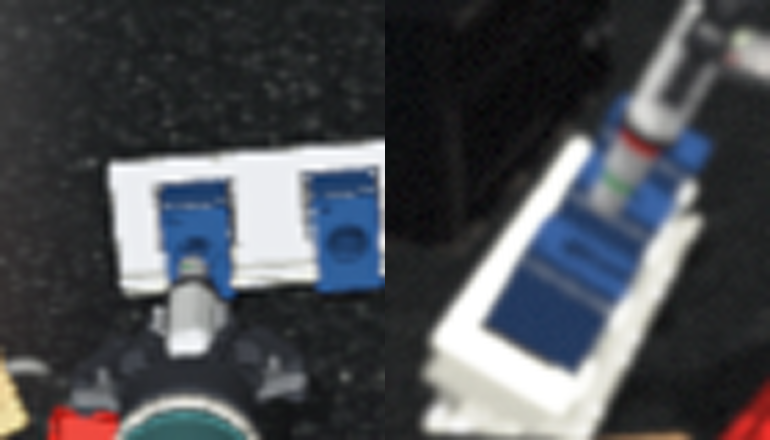

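```bash
python3 - <<'E'
from look import *
f={"top":"pics/top0.png","side":"pics/side0.png"}
for k in"LMR":
    ps=[]
    for n in f:
        g=cv2.cvtColor(cv2.imread(f[n]),cv2.COLOR_BGR2HSV)[...,2].astype(float); u=proj(n,M[k])
        r=np.round(u).astype(int); S=6; p=g[r[1]-6:r[1]+7,r[0]-7:r[0]+8]; p=cv2.resize(p,None,fx=S,fy=S,interpolation=cv2.INTER_CUBIC)
        # weight: darkness within an ellipse of the mouth's projected size around u
        yy,xx=np.mgrid[:p.shape[0],:p.shape[1]]; X=(xx+.5)/S-.5+r[0]-7; Y=(yy+.5)/S-.5+r[1]-6
        ax=4.6 if n=="top" else 4.6; ay=4.4 if n=="top" else 2.6
        c=u.copy()
        for _ in range(8):
            e=((X-c[0])/ax)**2+((Y-c[1])/ay)**2<1; w=np.clip(np.median(p)-p,0,None)*e; c=np.array([(w*X).sum(),(w*Y).sum()])/w.sum()
        print(k,n,u.round(1),c.round(1)); ps.append((n,c))
    X,res=tri(ps); print("  dark mouth",X.round(4),round(res,4))
E
```

```text
L top [243.4 176.9] [243.  176.3]
L side [240.3 206. ] [239.8 205.1]
  dark mouth [0.5963 0.1351 0.0909] 0.0003
M top [270.8 174.8] [270.8 174.4]
M side [247.7 194. ] [247.  193.6]
  dark mouth [0.6019 0.0353 0.0887] 0.0005
R top [298.3 172.5] [298.5 172. ]
R side [254.  183.5] [258.2 178.8]
  dark mouth [ 0.5978 -0.0644  0.1063] 0.0072
```

```bash
python3 jog.py '.001 -.001 .012 0 0 0;0 0 .012 0 0 0;0 0 .01 0 0 0;0 0 0 0 0 0'; python3 jog.py '0 0 .003 0 0 0;0 0 0 0 0 0'
```

```text
time_s: 7.38
ee_pos: [0.5606, 0.1331, 0.1483]
eef_rot: [3.141, -0.521, 0.056]
ft_force: [-0.9, -0.8, -2.7]
finger_gap: 0.0276
grip_force: 60.1
time_s: 7.62
ee_pos: [0.5619, 0.1332, 0.1466]
eef_rot: [3.142, -0.522, 0.056]
ft_force: [-0.4, -0.4, -3.0]
finger_gap: 0.0274
grip_force: 60.0
```

```bash
for i in 1; do python3 jog.py '0 0 .003 0 0 0;0 0 0 0 0 0'; done;  python3 jog.py '0 0 .002 0 0 0;0 0 0 0 0 0'
```

```text
time_s: 7.88
ee_pos: [0.5635, 0.1333, 0.1442]
eef_rot: [3.142, -0.523, 0.056]
ft_force: [-2.0, -1.3, -4.3]
finger_gap: 0.0278
grip_force: 60.1
time_s: 8.12
ee_pos: [0.5643, 0.1334, 0.143]
eef_rot: [3.141, -0.523, 0.056]
ft_force: [-6.7, -1.5, 4.7]
finger_gap: 0.0277
grip_force: 61.0
```

```bash
cat >> look.py <<'E'
def depth(k):
    s=manip.observe(); p,R=pose(s); t=p+TIP*R.apply([0,0,1])-M[k]; q=TILT.inv().apply(t); print(k,"tip lateral x,y / depth mm",(q*1000).round(1),"F tool",R.inv().apply(s["ft_force"]).round(1))
E
python3 jog.py '0 0 .002 0 0 0;0 0 0 0 0 0'; python3 -c "
from look import *
depth('L')"
```

```text
time_s: 8.38
ee_pos: [0.5646, 0.1335, 0.1427]
eef_rot: [3.141, -0.525, 0.056]
ft_force: [-21.7, -4.1, 27.1]
finger_gap: 0.0275
grip_force: 63.3
L tip lateral x,y / depth mm [ 1.3 -1.2 12.2] F tool [ -5.4   2.8 -34.5]
```

```bash
python3 jog.py '0 0 -.004 0 0 0;-.002 .0015 0 0 0 0;0 0 0 0 0 0;0 0 .002 0 0 0;0 0 .002 0 0 0;0 0 0 0 0 0';python3 -c "
from look import *
depth('L')"; python3 jog.py '-.001 .001 -.001 0 0 0;0 0 .001 0 0 0;0 0 0 0 0 0'; python3 -c "
from look import *
depth('L')"
```

```text
time_s: 9.12
ee_pos: [0.5643, 0.1322, 0.1423]
eef_rot: [-3.141, -0.527, 0.056]
ft_force: [-21.3, -2.7, 30.9]
finger_gap: 0.0274
grip_force: 63.6
L tip lateral x,y / depth mm [ 1.   0.1 12.3] F tool [ -3.    1.5 -37.5]
time_s: 9.5
ee_pos: [0.564, 0.1317, 0.1422]
eef_rot: [-3.141, -0.528, 0.056]
ft_force: [-21.1, 0.6, 29.8]
finger_gap: 0.0276
grip_force: 63.5
L tip lateral x,y / depth mm [ 0.7  0.5 12.3] F tool [ -3.2  -1.8 -36.3]
```

```bash
python3 jog.py '0 0 -.012 0 0 0;0 0 -.02 0 0 0;0 0 -.02 0 0 0;0 .04 0 0 0 0;0 .04 0 0 0 0;0 .018 0 0 0 0;0 0 0 0 0 0;0 0 0 0 0 0'; python3 -c "
from look import *
depth('M');plan((at('M',.03)+TILT.apply([.0005,.0003,0]),TILT))"
```

```text
time_s: 10.5
ee_pos: [0.543, 0.0318, 0.1845]
eef_rot: [-3.141, -0.523, 0.055]
ft_force: [-0.3, -0.5, -2.4]
finger_gap: 0.0274
grip_force: 60.4
M tip lateral x,y / depth mm [ -1.4   0.2 -37.5] F tool [-1.4  0.5  1.9]
d [0.0018 0.0001 0.0075] rows>=0.1 | rot [-0.0002  0.0004 -0.    ] rows>=0.0
```

```bash
python3 jog.py '.002 0 .0175 0 0 0;0 0 .02 0 0 0;0 0 .005 0 0 0;0 0 0 0 0 0'; python3 jog.py '0 0 .003 0 0 0;0 0 .003 0 0 0;0 0 0 0 0 0'; python3 -c "
from look import *
depth('M')"; python3 jog.py '0 0 .003 0 0 0;0 0 .003 0 0 0;0 0 0 0 0 0'; python3 -c "
from look import *
depth('M')"
```

```text
time_s: 11.0
ee_pos: [0.5655, 0.0337, 0.1483]
eef_rot: [-3.141, -0.522, 0.057]
ft_force: [-1.3, -0.5, -3.0]
finger_gap: 0.0276
grip_force: 60.4
time_s: 11.38
ee_pos: [0.5688, 0.0331, 0.1435]
eef_rot: [-3.141, -0.523, 0.056]
ft_force: [-0.5, 0.4, -2.6]
finger_gap: 0.0278
grip_force: 60.4
M tip lateral x,y / depth mm [ 0.5  0.3 10.9] F tool [-1.8 -0.4  2. ]
time_s: 11.75
ee_pos: [0.5716, 0.0332, 0.1378]
eef_rot: [-3.141, -0.522, 0.056]
ft_force: [-1.1, -1.0, -4.4]
finger_gap: 0.0276
grip_force: 60.4
M tip lateral x,y / depth mm [ 0.   0.4 17.2] F tool [-3.2  0.9  3.2]
```

In the bore of the middle insert; continue gently.

```bash
python3 jog.py '0 0 .003 0 0 0;0 0 .003 0 0 0;0 0 .003 0 0 0;0 0 .003 0 0 0;0 0 0 0 0 0'; python3 -c "
from look import *
depth('M')"; python3 jog.py '0 0 .003 0 0 0;0 0 .002 0 0 0;0 0 0 0 0 0'; python3 -c "
from look import *
depth('M')"
```

```text
time_s: 12.38
ee_pos: [0.5775, 0.0337, 0.1276]
eef_rot: [-3.141, -0.523, 0.056]
ft_force: [-2.5, -1.1, -4.4]
finger_gap: 0.0278
grip_force: 60.8
M tip lateral x,y / depth mm [ 0.1  0.2 29. ] F tool [-4.4  0.9  2.5]
time_s: 12.75
ee_pos: [0.58, 0.0338, 0.123]
eef_rot: [-3.141, -0.522, 0.056]
ft_force: [-3.0, -1.6, -4.8]
finger_gap: 0.0278
grip_force: 60.9
M tip lateral x,y / depth mm [ 0.   0.2 34.2] F tool [-5.   1.5  2.6]
```

```bash
python3 jog.py '-.001 0 .001 0 0 0;0 0 .001 0 0 0;0 0 .001 0 0 0;0 0 0 0 0 0'; python3 -c "
from look import *
depth('M')"; python3 jog.py '0 0 .0015 0 0 0;0 0 0 0 0 0;0 0 0 0 0 0'; python3 -c "
from look import *
depth('M')"
```

```text
time_s: 13.25
ee_pos: [0.5804, 0.0337, 0.1204]
eef_rot: [-3.142, -0.523, 0.056]
ft_force: [-7.2, -4.1, 1.9]
finger_gap: 0.0273
grip_force: 61.5
M tip lateral x,y / depth mm [-1.   0.4 36.7] F tool [-5.4  3.7 -5.4]
time_s: 13.62
ee_pos: [0.5814, 0.0339, 0.119]
eef_rot: [-3.141, -0.523, 0.056]
ft_force: [-5.0, -1.8, -2.7]
finger_gap: 0.0274
grip_force: 61.0
M tip lateral x,y / depth mm [-0.8  0.2 38.5] F tool [-5.8  1.5 -0.2]
```

```bash
python3 jog.py '0 0 .002 0 0 0;0 0 .002 0 0 0;0 0 0 0 0 0;0 0 0 0 0 0'; python3 -c "
from look import *
depth('M')"; python3 jog.py '0 0 .002 0 0 0;0 0 .002 0 0 0;0 0 0 0 0 0'; python3 -c "
from look import *
depth('M')"
```

```text
time_s: 14.12
ee_pos: [0.5833, 0.034, 0.1153]
eef_rot: [-3.141, -0.522, 0.056]
ft_force: [-3.9, -1.9, -4.1]
finger_gap: 0.0278
grip_force: 61.0
M tip lateral x,y / depth mm [-1.   0.2 42.6] F tool [-5.5  1.7  1.5]
time_s: 14.5
ee_pos: [0.5852, 0.0339, 0.1128]
eef_rot: [-3.14, -0.52, 0.056]
ft_force: [-6.6, -2.9, -2.7]
finger_gap: 0.0276
grip_force: 61.1
M tip lateral x,y / depth mm [-0.8  0.3 45.7] F tool [-7.2  2.5 -1.1]
```

```bash
python3 jog.py '-.001 .0005 .002 0 0 0;0 0 .002 0 0 0;0 0 .002 0 0 0;0 0 0 0 0 0'; python3 -c "
from look import *
depth('M')"; python3 jog.py '0 0 .0015 0 0 0;0 0 .001 0 0 0;0 0 0 0 0 0;0 0 0 0 0 0'; python3 -c "
from look import *
depth('M')"
```

```text
time_s: 15.0
ee_pos: [0.5876, 0.0334, 0.1089]
eef_rot: [-3.138, -0.516, 0.056]
ft_force: [-6.6, -0.6, -3.3]
finger_gap: 0.0276
grip_force: 61.2
M tip lateral x,y / depth mm [-1.   0.8 50.3] F tool [-7.4  0.2 -0.5]
time_s: 15.5
ee_pos: [0.5888, 0.0334, 0.1074]
eef_rot: [-3.137, -0.514, 0.056]
ft_force: [-7.8, -1.0, -2.3]
finger_gap: 0.0274
grip_force: 61.2
M tip lateral x,y / depth mm [-0.9  0.8 52.2] F tool [-8.   0.6 -1.9]
```

```bash
python3 jog.py '0 0 .0015 0 0 0;0 0 .001 0 0 0;0 0 0 0 0 0'; python3 -c "
from look import *
depth('M')"; python3 jog.py '0 0 .0015 0 0 0;0 0 .0005 0 0 0;0 0 0 0 0 0;0 0 0 0 0 0'; python3 -c "
from look import *
depth('M')"
```

```text
time_s: 15.88
ee_pos: [0.5886, 0.0334, 0.1061]
eef_rot: [-3.136, -0.512, 0.056]
ft_force: [-18.8, -3.4, 11.7]
finger_gap: 0.0276
grip_force: 62.8
M tip lateral x,y / depth mm [-1.8  0.7 53.2] F tool [-10.9   2.2 -19.5]
time_s: 16.38
ee_pos: [0.5882, 0.0334, 0.1054]
eef_rot: [-3.136, -0.511, 0.056]
ft_force: [-32.8, -6.5, 28.4]
finger_gap: 0.0276
grip_force: 64.7
M tip lateral x,y / depth mm [-2.6  0.6 53.5] F tool [-15.    4.5 -41. ]
```

```bash
python3 jog.py '0 0 -.008 0 0 0;0 0 -.015 0 0 0;0 0 -.02 0 0 0;0 0 -.025 0 0 0;0 0 -.025 0 0 0;0 .04 0 0 0 0;0 .04 0 0 0 0;0 .019 0 0 0 0;0 0 0 0 0 0;0 0 0 0 0 0'; python3 -c "
from look import *
depth('R');plan((at('R',.03)+TILT.apply([.0005,.0003,0]),TILT))"
```

```text
time_s: 17.62
ee_pos: [0.5536, -0.0691, 0.1866]
eef_rot: [-3.138, -0.516, 0.056]
ft_force: [-0.8, 0.2, -2.6]
finger_gap: 0.0279
grip_force: 60.9
R tip lateral x,y / depth mm [  3.4   1.9 -36.9] F tool [-2.  -0.2  1.9]
d [-0.0033 -0.0018  0.007 ] rows>=0.1 | rot [-0.004   0.0072  0.0003] rows>=0.0
```

```bash
python3 jog.py '-.0033 -.0018 .007 -.004 .007 0;0 0 0 0 0 0'; python3 -c "
from look import *
depth('R')"; python3 jog.py '0 0 .015 0 0 0;0 0 .015 0 0 0;0 0 .005 0 0 0;0 0 .003 0 0 0;0 0 .003 0 0 0;0 0 0 0 0 0'; python3 -c "
from look import *
depth('R')"
```

```text
time_s: 17.88
ee_pos: [0.5524, -0.0658, 0.1772]
eef_rot: [-3.14, -0.52, 0.057]
ft_force: [0.6, 0.0, -1.8]
finger_gap: 0.0276
grip_force: 60.9
R tip lateral x,y / depth mm [ -1.9  -1.3 -29.3] F tool [-0.4 -0.   1.9]
time_s: 18.62
ee_pos: [0.5739, -0.0661, 0.1429]
eef_rot: [-3.141, -0.522, 0.056]
ft_force: [0.3, -1.2, -2.2]
finger_gap: 0.0274
grip_force: 60.9
R tip lateral x,y / depth mm [-0.3  0.3 11.1] F tool [-0.9  1.2  2. ]
```

```bash
python3 jog.py '0 0 .002 0 0 0;0 0 .003 0 0 0;0 0 0 0 0 0'; python3 -c "
from look import *
depth('R')"
```

```text
time_s: 19.0
ee_pos: [0.5752, -0.066, 0.1415]
eef_rot: [3.14, -0.526, 0.057]
ft_force: [-31.5, -2.2, 42.7]
finger_gap: 0.0276
grip_force: 65.5
R tip lateral x,y / depth mm [ 0.3  0.3 13. ] F tool [ -5.8   0.5 -52.8]
```

```bash
python3 jog.py '0 0 -.006 0 0 0;-.002 0 0 0 0 0;0 0 0 0 0 0;0 0 .002 0 0 0;0 0 .0015 0 0 0;0 0 0 0 0 0'; python3 -c "
from look import *
depth('R')"; python3 jog.py '0 0 .001 0 0 0;0 0 0 0 0 0'; python3 -c "
from look import *
depth('R')"
```

```text
time_s: 19.75
ee_pos: [0.5732, -0.0663, 0.1391]
eef_rot: [-3.141, -0.522, 0.056]
ft_force: [-1.2, -1.6, -3.5]
finger_gap: 0.0278
grip_force: 60.8
R tip lateral x,y / depth mm [-2.9  0.5 14. ] F tool [-2.8  1.6  2.4]
time_s: 20.0
ee_pos: [0.5737, -0.0661, 0.1383]
eef_rot: [-3.141, -0.521, 0.056]
ft_force: [-1.0, -1.9, -2.9]
finger_gap: 0.0276
grip_force: 60.9
R tip lateral x,y / depth mm [-2.9  0.3 15. ] F tool [-2.4  1.8  2. ]
```

```bash
python3 jog.py '-.0005 0 .003 0 0 0;0 0 .003 0 0 0;0 0 .003 0 0 0;0 0 .003 0 0 0;0 0 .003 0 0 0;0 0 0 0 0 0'; python3 -c "
from look import *
depth('R')"; python3 jog.py '0 0 .002 0 0 0;0 0 .002 0 0 0;0 0 0 0 0 0'; python3 -c "
from look import *
depth('R')"
```

```text
time_s: 20.75
ee_pos: [0.5809, -0.0656, 0.1252]
eef_rot: [-3.141, -0.522, 0.056]
ft_force: [0.2, -0.9, -4.7]
finger_gap: 0.0276
grip_force: 60.7
R tip lateral x,y / depth mm [-3.2  0.1 30. ] F tool [-2.2  0.9  4.1]
time_s: 21.12
ee_pos: [0.5829, -0.0655, 0.1219]
eef_rot: [-3.141, -0.522, 0.056]
ft_force: [-1.4, -3.1, -3.8]
finger_gap: 0.0277
grip_force: 60.9
R tip lateral x,y / depth mm [-3.1  0.2 33.8] F tool [-3.2  3.   2.5]
```

```bash
python3 jog.py '0 0 .002 0 0 0;0 0 .001 0 0 0;0 0 0 0 0 0'; python3 -c "
from look import *
depth('R')"; python3 jog.py '0 0 .0015 0 0 0;0 0 0 0 0 0;0 0 0 0 0 0'; python3 -c "
from look import *
depth('R')"
```

```text
time_s: 21.5
ee_pos: [0.584, -0.0659, 0.1202]
eef_rot: [3.141, -0.523, 0.056]
ft_force: [-13.3, -4.8, 11.3]
finger_gap: 0.0271
grip_force: 62.4
R tip lateral x,y / depth mm [-2.9  0.7 35.8] F tool [ -6.    4.1 -16.5]
time_s: 21.88
ee_pos: [0.5842, -0.0659, 0.1199]
eef_rot: [3.14, -0.524, 0.056]
ft_force: [-24.0, -6.4, 27.0]
finger_gap: 0.0272
grip_force: 64.0
R tip lateral x,y / depth mm [-2.8  0.7 36.2] F tool [ -7.6   5.  -35.5]
```

```bash
python3 jog.py '0 0 -.01 0 0 0;0 0 -.025 0 0 0;0 0 -.025 0 0 0;0 0 -.025 0 0 0;0 0 -.025 0 0 0;0 0 -.01 0 0 0;0 0 0 0 -.1745 0;0 0 0 0 -.1745 0;0 0 0 0 -.1745 0;0 0 0 0 0 0'; python3 -c "
from look import *
plan(([.5124,.3105,.225],DOWN))"
```

```text
time_s: 23.12
ee_pos: [0.529, -0.0682, 0.2215]
eef_rot: [-3.14, -0.002, 0.059]
ft_force: [-0.3, 0.4, -3.0]
finger_gap: 0.0273
grip_force: 60.9
d [ 0.0056 -0.3791 -0.0029] rows>=6.1 | rot [-0.0014 -0.0019  0.0031] rows>=0.0
```

```bash
python3 jog.py '.0008 -.0474 0 0 0 0;.0008 -.0474 0 0 0 0;.0008 -.0474 0 0 0 0;.0008 -.0474 0 0 0 0;.0008 -.0474 0 0 0 0;.0008 -.0474 0 0 0 0;.0008 -.0474 0 0 0 0;.0008 -.0474 0 0 0 0;0 0 0 0 0 0;0 0 0 0 0 0;0 0 0 0 0 0'; python3 - <<'E'
from look import *
p,R=pose(); plan(([.5124,.3105,.225],DOWN))
ims=[]
for n in("top","side"):
    t=p-[0,0,TIP]; c=p-[0,0,.02]; print(n,"tip",proj(n,t).round(1),"collar bottom",proj(n,p-[0,0,TIP-.052]).round(1))
    snap(n,f"pics/r_{n}.png"); u=np.round(proj(n,t)).astype(int); print(u)
    ims.append(cv2.resize(cv2.imread(f"pics/r_{n}.png")[u[1]-40:u[1]+40,u[0]-32:u[0]+33],None,fx=6,fy=6,interpolation=cv2.INTER_CUBIC))
cv2.imwrite("pics/r.png",np.hstack(ims))
E
```

```text
time_s: 24.5
ee_pos: [0.51, 0.3089, 0.2222]
eef_rot: [-3.141, -0.0, 0.055]
ft_force: [-0.5, 0.1, -1.6]
finger_gap: 0.0277
grip_force: 60.9
d [ 0.0024 -0.0015 -0.0028] rows>=0.1 | rot [-0.0009 -0.0001 -0.0003] rows>=0.0
top tip [191.6 200.3] collar bottom [188.3 199.1]
[192 200]
side tip [251.2 214.2] collar bottom [250.6 195. ]
[251 214]
```

View pics/r.png

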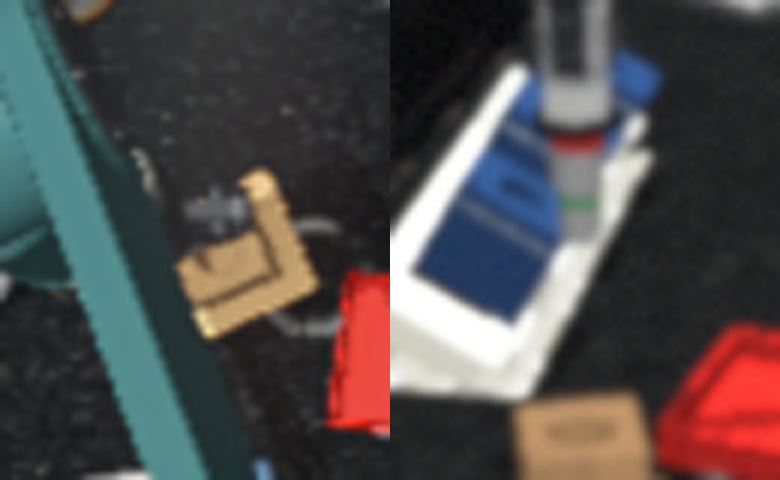

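```bash
python3 -c "
from look import *
print(ray('side',(250.7,245.7),.058), ray('side',(250.3,213.5),.147))"; python3 jog.py '.0015 -.0015 .025 0 0 0;0 0 .025 0 0 0;0 0 .025 0 0 0;0 0 0 0 0 0'; python3 jog.py '0 0 .02 0 0 0;0 0 .01 0 0 0;0 0 .01 0 0 0;0 0 0 0 0 0'
```

```text
[0.51357306 0.31145657 0.058     ] [0.51351683 0.30509659 0.147     ]
time_s: 25.1
ee_pos: [0.5105, 0.3105, 0.1457]
eef_rot: [3.141, 0.004, 0.055]
ft_force: [-0.6, -0.3, -1.2]
finger_gap: 0.0277
grip_force: 60.9
time_s: 25.6
ee_pos: [0.5116, 0.3117, 0.1071]
eef_rot: [-3.141, 0.0, 0.056]
ft_force: [0.2, 0.2, -2.0]
finger_gap: 0.0274
grip_force: 60.9
```

```bash
python3 jog.py '0 -.0 .01 0 0 0;0 0 .006 0 0 0;0 0 .004 0 0 0;0 0 .003 0 0 0;0 0 0 0 0 0'; python3 jog.py '0 0 .002 0 0 0;0 0 0 0 0 0'
```

```text
time_s: 26.22
ee_pos: [0.5118, 0.3119, 0.0842]
eef_rot: [-3.141, -0.0, 0.056]
ft_force: [-0.3, -0.0, -2.7]
finger_gap: 0.0275
grip_force: 61.0
time_s: 26.48
ee_pos: [0.5119, 0.312, 0.0824]
eef_rot: [-3.141, -0.0, 0.056]
ft_force: [0.7, 0.5, -1.8]
finger_gap: 0.0274
grip_force: 61.0
```

```bash
python3 jog.py '0 0 .001 0 0 0;0 0 .001 0 0 0;0 0 0 0 0 0'; python3 jog.py '0 0 0 0 0 0;0 0 0 0 0 0;0 0 0 0 0 0;0 0 0 0 0 0' .085;  python3 jog.py '0 0 -.03 0 0 0;0 0 -.06 0 0 0;0 0 -.06 0 0 0;0 0 0 0 0 0;0 0 0 0 0 0'
python3 - <<'E'
from look import *
# insert grasp: TCP 41 mm below the top face, on the well axis
MC={k:M[k]-.0017*N+TILT.apply([-.001,0,0]) for k in M}
for k in"LM":
    a=MC[k]+.05*N; g=MC[k]-.041*N
    plan(([a[0],a[1],.225],DOWN),([a[0],a[1],.225],TILT),(a,TILT),(g,TILT)); print(a,g)
E
```

```text
time_s: 26.85
ee_pos: [0.5121, 0.3121, 0.081]
eef_rot: [-3.141, -0.001, 0.056]
ft_force: [-1.7, -1.0, 4.1]
finger_gap: 0.0274
grip_force: 61.4
time_s: 27.35
ee_pos: [0.5119, 0.312, 0.0804]
eef_rot: [-3.141, -0.0, 0.056]
ft_force: [-0.2, -0.7, -0.2]
finger_gap: 0.0848
grip_force: 0.0
time_s: 27.98
ee_pos: [0.5116, 0.3117, 0.2303]
eef_rot: [-3.141, -0.0, 0.056]
ft_force: [0.0, -0.1, -0.7]
finger_gap: 0.0849
grip_force: 0.0
d [0.0483 0.1821 0.0052] rows>=3.0 | rot [-0.0008 -0.0004  0.0008] rows>=0.0
d [0. 0. 0.] rows>=0.0 | rot [0.     0.5236 0.    ] rows>=2.8
d [-0.048  -0.      0.0831] rows>=1.5 | rot [0. 0. 0.] rows>=0.0
d [0.    0.    0.091] rows>=1.5 | rot [0. 0. 0.] rows>=0.0
[0.57002249 0.13261232 0.12902903] [0.61545243 0.13513628 0.05022072]
d [0.048  0.281  0.0051] rows>=4.6 | rot [-0.0008 -0.0004  0.0008] rows>=0.0
d [0. 0. 0.] rows>=0.0 | rot [0.     0.5236 0.    ] rows>=2.8
d [-0.048  -0.      0.0831] rows>=1.5 | rot [0. 0. 0.] rows>=0.0
d [0.    0.    0.091] rows>=1.5 | rot [0. 0. 0.] rows>=0.0
[0.57532249 0.03381232 0.12902903] [0.62075243 0.03633628 0.05022072]
```

```bash
python3 jog.py '.0121 .0455 0 0 0 0;.0121 .0455 0 0 0 0;.0121 .0455 0 0 0 0;.0121 .0455 0 0 0 0;0 0 0 0 .1745 0;0 0 0 0 .1745 0;0 0 0 0 .1745 0;-.024 0 .044 0 0 0;-.024 0 .044 0 0 0;0 0 0 0 0 0;0 0 0 0 0 0'; python3 - <<'E'
from look import *
MC={k:M[k]-.0017*N+TILT.apply([-.001,0,0]) for k in M}
plan((MC["L"]-.041*N,TILT))
snap("top","pics/g_top.png");snap("side","pics/g_side.png"); ims=[]
for n in("top","side"):
    u=proj(n,M["L"]).astype(int); ims.append(cv2.resize(cv2.imread(f"pics/g_{n}.png")[u[1]-40:u[1]+40,u[0]-32:u[0]+33],None,fx=6,fy=6,interpolation=cv2.INTER_CUBIC))
cv2.imwrite("pics/g.png",np.hstack(ims))
E
```

```text
time_s: 29.35
ee_pos: [0.5731, 0.1331, 0.1303]
eef_rot: [-3.141, -0.523, 0.056]
ft_force: [1.4, -0.2, 1.2]
finger_gap: 0.0852
grip_force: 0.0
d [-0.0032  0.0004  0.0906] rows>=1.4 | rot [-0.0011  0.0003  0.0003] rows>=0.0
```

View pics/g.png

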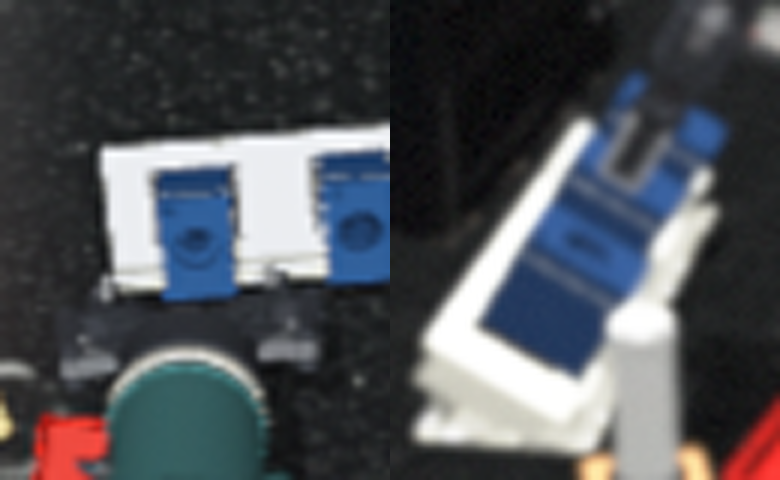

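```bash
python3 jog.py '-.0015 0 .03 0 0 0;-.0015 0 .03 0 0 0;0 0 .02 0 0 0;0 0 .01 0 0 0;0 0 0 0 0 0;0 0 0 0 0 0'; python3 jog.py '0 0 0 0 0 0;0 0 0 0 0 0;0 0 0 0 0 0;0 0 0 0 0 0;0 0 0 0 0 0;0 0 0 0 0 0' .03
```

```text
time_s: 30.2
ee_pos: [0.6219, 0.1403, 0.0708]
eef_rot: [3.131, -0.486, 0.056]
ft_force: [-0.8, -0.3, -0.7]
finger_gap: 0.0848
grip_force: 0.0
time_s: 30.95
ee_pos: [0.6219, 0.1389, 0.0709]
eef_rot: [3.13, -0.485, 0.054]
ft_force: [-3.1, -9.8, 8.4]
finger_gap: 0.0433
grip_force: 59.9
```

```bash
python3 - <<'E'
from look import *
print(manip.observe()["joints"].round(3)); p,R=pose(); print(((p-M["L"]+.0017*N)@N).round(4), TILT.inv().apply(p-M["L"]).round(4))
plan((M["L"]-.0427*N,TILT))
E
```

```text
[ 0.142  0.476  1.992 -0.269  0.198  1.913]
-0.0264 [ 0.0151 -0.0034  0.0281]
d [-0.0145  0.0032  0.0153] rows>=0.3 | rot [ 0.0121  0.0389 -0.0009] rows>=0.2
```

```bash
python3 jog.py '0 0 -.01 0 0 0;0 0 -.02 0 0 0;0 0 -.03 0 0 0;0 0 0 0 0 0;0 0 0 0 0 0'
cat >> look.py <<'E'
def place(rel_p,rel_R,k,T,yaw=YAW):
    "rel pose: TCP p,R at the grasp; returns TCP target pose with insert from place k upright at T"
    B=M[k]-.0017*N+TILT.apply([-.001,0,0])-.06*N; RI=Ro.from_euler("xyz",[0,-np.pi/6,YAW])
    Q=Ro.from_euler("z",yaw); F=Q*RI.inv()*rel_R; r=RI.inv().apply(rel_p-B); return np.asarray(T)+Q.apply(r),F
E
python3 - <<'E'
from look import *
p0=np.array([.6219,.1389,.0709]);R0=Ro.from_euler("xyz",[3.13,-.485,.054])
t,F=place(p0,R0,"L",[.480,-.300,.010]); print(t,F.as_euler("xyz"))
p,R=pose(); print(manip.observe()["joints"].round(3)); up=[p[0]-.06,p[1],.24]
plan((up,R),(up,F),([t[0],t[1],.24],F),(t,F))
snap("side","pics/l_side.png"); u=proj("side",p).astype(int); cv2.imwrite("pics/l.png",cv2.resize(cv2.imread("pics/l_side.png")[u[1]-50:u[1]+70,u[0]-60:u[0]+60],None,fx=4,fy=4,interpolation=cv2.INTER_CUBIC))
E
```

```text
time_s: 31.58
ee_pos: [0.594, 0.1394, 0.1228]
eef_rot: [3.131, -0.485, 0.056]
ft_force: [0.3, 0.2, -4.4]
finger_gap: 0.0431
grip_force: 62.5
[ 0.49588221 -0.29571212  0.04358558] [3.12924944 0.03859828 0.054172  ]
[ 0.151  0.353  2.01  -0.186  0.302  1.833]
d [ 0.0016 -0.0019 -0.1316] rows>=2.1 | rot [0. 0. 0.] rows>=0.0
d [0. 0. 0.] rows>=0.0 | rot [-0.002  -0.5232 -0.0045] rows>=2.8
d [-0.0616  0.4324  0.0077] rows>=7.0 | rot [0. 0. 0.] rows>=0.0
d [ 0.0076 -0.0024  0.1963] rows>=3.1 | rot [0. 0. 0.] rows>=0.0
```

View pics/l.png

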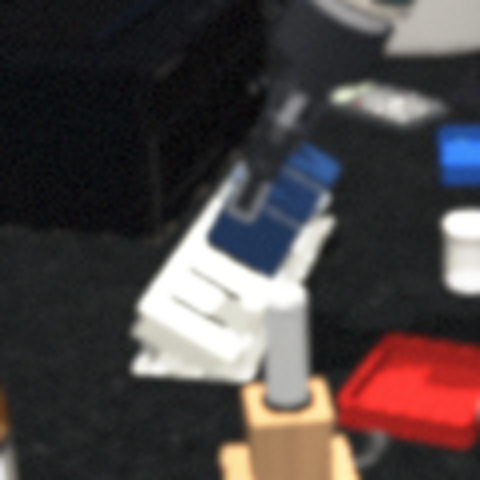

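```bash
python3 jog.py '0 0 -.044 0 0 0;0 0 -.044 0 0 0;0 0 -.044 0 0 0;0 0 0 0 -.1744 0;0 0 0 0 -.1744 0;0 0 0 0 -.1744 0;0 0 0 0 0 0'; python3 jog.py '-.0077 .054 .001 0 0 0;-.0077 .054 .001 0 0 0;-.0077 .054 .001 0 0 0;-.0077 .054 .001 0 0 0;-.0077 .054 .001 0 0 0;-.0077 .054 .001 0 0 0;-.0077 .054 .001 0 0 0;-.0077 .054 .001 0 0 0;0 0 0 0 0 0;0 0 0 0 0 0'
python3 - <<'E'
from look import *
p0=np.array([.6219,.1389,.0709]);R0=Ro.from_euler("xyz",[3.13,-.485,.054])
t,F=place(p0,R0,"L",[.480,-.300,.010])
p,R=pose(); plan(([t[0],t[1],p[2]],F),(t,F))
for n in("top","side"):
    snap(n,f"pics/b_{n}.png")
u=proj("side",p-[0,0,.03]).astype(int); a=cv2.imread("pics/b_side.png")[u[1]-60:u[1]+60,u[0]-40:u[0]+50]
u=proj("top",p-[0,0,.03]).astype(int); b=cv2.imread("pics/b_top.png")[u[1]-60:u[1]+60,u[0]-40:u[0]+50]
cv2.imwrite("pics/b.png",cv2.resize(np.hstack([a,b]),None,fx=4,fy=4,interpolation=cv2.INTER_CUBIC))
E
```

```text
time_s: 32.5
ee_pos: [0.5363, 0.1372, 0.2384]
eef_rot: [3.132, 0.038, 0.049]
ft_force: [1.1, -0.2, -4.7]
finger_gap: 0.0432
grip_force: 64.1
time_s: 33.75
ee_pos: [0.4919, -0.2963, 0.2376]
eef_rot: [3.133, 0.038, 0.05]
ft_force: [-0.7, 0.1, -3.6]
finger_gap: 0.0433
grip_force: 64.4
d [ 0.004  -0.0004 -0.0002] rows>=0.1 | rot [-0.0037 -0.0008 -0.0047] rows>=0.0
d [ 0.0075 -0.0024  0.1939] rows>=3.1 | rot [0. 0. 0.] rows>=0.0
```

View pics/b.png

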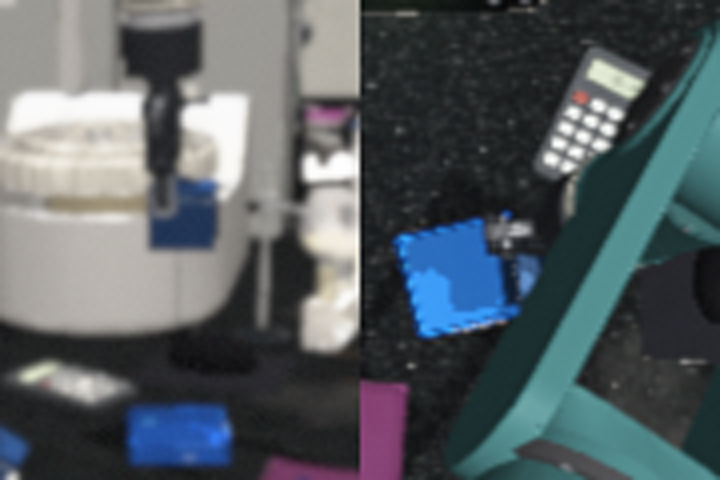

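```bash
python3 jog.py '.004 0 .05 0 0 0;.003 0 .05 0 0 0;.003 -.001 .04 0 0 0;.001 -.001 .03 0 0 0;0 0 .015 0 0 0;0 0 .006 0 0 0;0 0 0 0 0 0;0 0 0 0 0 0'; python3 jog.py '0 0 .003 0 0 0;0 0 0 0 0 0'
```

```text
time_s: 34.85
ee_pos: [0.4976, -0.2974, 0.0485]
eef_rot: [3.131, 0.036, 0.05]
ft_force: [-0.1, -0.8, -2.8]
finger_gap: 0.0426
grip_force: 64.4
time_s: 35.1
ee_pos: [0.4966, -0.2969, 0.0445]
eef_rot: [3.132, 0.037, 0.05]
ft_force: [-0.6, 0.0, -3.8]
finger_gap: 0.0431
grip_force: 64.4
```

```bash
python3 jog.py '0 0 .002 0 0 0;0 0 0 0 0 0'; python3 - <<'E'
from look import *
p,R=pose(); print(p,manip.observe()["ft_force"])
E
```

```text
time_s: 35.35
ee_pos: [0.4964, -0.2968, 0.0421]
eef_rot: [3.132, 0.038, 0.05]
ft_force: [0.6, 0.1, -4.3]
finger_gap: 0.0429
grip_force: 64.4
[ 0.49639322 -0.29675627  0.04212674] [ 0.62207538  0.12145478 -4.33273446]
```

Expected floor contact near TCP z 0.0376.

```bash
python3 jog.py '0 0 .002 0 0 0;0 0 .001 0 0 0;0 0 0 0 0 0'; python3 jog.py '0 0 .0015 0 0 0;0 0 0 0 0 0'; python3 jog.py '0 0 .001 0 0 0;0 0 0 0 0 0'
```

```text
time_s: 35.72
ee_pos: [0.4963, -0.2968, 0.0392]
eef_rot: [3.132, 0.038, 0.05]
ft_force: [0.0, 0.6, -4.1]
finger_gap: 0.0436
grip_force: 64.4
time_s: 35.98
ee_pos: [0.4965, -0.297, 0.0378]
eef_rot: [3.132, 0.037, 0.05]
ft_force: [-0.0, 0.1, -3.0]
finger_gap: 0.0434
grip_force: 64.3
time_s: 36.22
ee_pos: [0.4967, -0.297, 0.0376]
eef_rot: [3.132, 0.037, 0.05]
ft_force: [-0.7, 1.0, 4.2]
finger_gap: 0.0433
grip_force: 64.3
```

```bash
python3 jog.py '0 0 0 0 0 0;0 0 0 0 0 0;0 0 0 0 0 0;0 0 0 0 0 0' .085; python3 jog.py '0 0 -.03 0 0 0;0 0 -.05 0 0 0;0 0 -.06 0 0 0;0 0 -.055 0 0 0;0 0 0 0 0 0'; python3 - <<'E'
from look import *
Q=Ro.from_euler("xyz",[np.pi,-.349,YAW]); g=M["M"]-.0017*N+TILT.apply([-.001+.003,0,.032]); z=Q.apply([0,0,1]); a=g-.08*z; p,R=pose()
print(a,g); plan(([a[0],a[1],p[2]],R),([a[0],a[1],p[2]],Q),(a,Q),(g,Q))
a=snap("top","pics/t1.png"); h=cv2.cvtColor(cv2.imread("pics/t1.png"),cv2.COLOR_BGR2HSV)
for c in blobs(h,(100,150,120),(115,255,255),(335,185,390,230)): print("tray",rect("top",c,.02))
for c in blobs(h,(98,90,30),(125,255,120),(335,185,390,230)): print("dark blue",cv2.boundingRect(c),rect("top",c,.064))
E
```

```text
time_s: 36.72
ee_pos: [0.4963, -0.2969, 0.0367]
eef_rot: [3.132, 0.038, 0.05]
ft_force: [0.3, -0.1, 0.3]
finger_gap: 0.0852
grip_force: 0.0
time_s: 37.35
ee_pos: [0.5065, -0.2967, 0.2369]
eef_rot: [3.126, 0.03, 0.05]
ft_force: [-0.3, -0.4, -0.3]
finger_gap: 0.0852
grip_force: 0.0
[0.5915389  0.03471326 0.13469216] [0.61885344 0.03623077 0.05951494]
d [ 0.1016 -0.3266 -0.0082] rows>=5.5 | rot [0. 0. 0.] rows>=0.0
d [0. 0. 0.] rows>=0.0 | rot [ 0.0165  0.3787 -0.0021] rows>=2.0
d [-0.0349 -0.      0.096 ] rows>=1.6 | rot [0. 0. 0.] rows>=0.0
d [-0.   -0.    0.08] rows>=1.3 | rot [0. 0. 0.] rows>=0.0
tray [ 486.8 -343.6   60.2   21.8    4.5]
tray [ 475.4 -286.    96.3   86.6   12.6]
dark blue (354, 199, 5, 16) [ 479.9 -270.3   54.7   12.3    1.4]
```

```bash
python3 jog.py '.0145 -.0467 -.001 0 0 0;.0145 -.0467 -.001 0 0 0;.0145 -.0467 -.001 0 0 0;.0145 -.0467 -.001 0 0 0;.0145 -.0467 -.001 0 0 0;.0145 -.0467 -.001 0 0 0;.0145 -.0467 -.001 0 0 0;0 0 0 .0055 .126 0;0 0 0 .0055 .126 0;0 0 0 .0055 .126 0;0 0 0 0 0 0'; python3 jog.py '-.0175 0 .048 0 0 0;-.0175 0 .048 0 0 0;0 0 0 0 0 0;0 0 0 0 0 0';  python3 - <<'E'
from look import *
Q=Ro.from_euler("xyz",[np.pi,-.349,YAW]); g=M["M"]-.0017*N+TILT.apply([-.001+.003,0,.032]); plan((g,Q)); print(manip.observe()["joints"].round(3))
a=snap("top","pics/t2.png"); h=cv2.cvtColor(cv2.imread("pics/t2.png"),cv2.COLOR_BGR2HSV)
for c in blobs(h,(100,150,50),(115,255,255),(335,185,390,230)): print("tray",rect("top",c,.02))
for c in blobs(h,(98,90,30),(125,255,190),(335,185,390,230)): print("insert",cv2.boundingRect(c),rect("top",c,.064))
E
```

```text
time_s: 38.78
ee_pos: [0.5837, 0.0372, 0.2285]
eef_rot: [-3.133, -0.333, 0.05]
ft_force: [0.3, -0.4, -0.2]
finger_gap: 0.0849
grip_force: 0.0
time_s: 39.28
ee_pos: [0.5893, 0.0375, 0.1305]
eef_rot: [-3.134, -0.341, 0.051]
ft_force: [0.4, -0.2, 0.1]
finger_gap: 0.0852
grip_force: 0.0
d [0.004  0.0033 0.0768] rows>=1.2 | rot [-0.0056  0.0082 -0.0045] rows>=0.1
[-0.087  0.33   1.932  0.103  0.545  1.353]
tray [ 479.1 -300.   101.7  118.2   11.6]
insert (353, 198, 18, 18) [ 480.7 -290.6   62.5   55.9    4.6]
insert (342, 197, 19, 27) [ 465.5 -243.9  103.4   41.    22.6]
insert (350, 191, 30, 28) [ 479.9 -302.7   99.9   85.6   11.6]
```

```bash
python3 jog.py '.004 .0033 .02 -.005 .008 -.004;0 0 .03 0 0 0;0 0 .02 0 0 0;0 0 .007 0 0 0;0 0 0 0 0 0;0 0 0 0 0 0';  python3 jog.py '0 0 0 0 0 0;0 0 0 0 0 0;0 0 0 0 0 0;0 0 0 0 0 0;0 0 0 0 0 0;0 0 0 0 0 0' .03; python3 - <<'E'
from look import *
print(manip.observe()["joints"].round(3)); p,R=pose(); print(p.tolist(),R.as_euler("xyz").tolist(), TILT.inv().apply(p-M["M"]).round(4))
E
```

```text
time_s: 40.08
ee_pos: [0.6183, 0.0361, 0.0598]
eef_rot: [-3.141, -0.35, 0.055]
ft_force: [-0.2, 0.5, -0.3]
finger_gap: 0.0851
grip_force: 0.0
time_s: 40.83
ee_pos: [0.6177, 0.0359, 0.0591]
eef_rot: [-3.141, -0.349, 0.055]
ft_force: [-2.6, -2.1, 5.0]
finger_gap: 0.0432
grip_force: 61.2
[-0.082  0.481  1.935  0.128  0.382  1.323]
[0.6176848498177937, 0.035881134543431434, 0.059073267449115695] [-3.140917797889144, -0.3490432706933617, 0.05482382970657529] [0.0008 0.0003 0.0335]
```

```bash
python3 jog.py '-.0017 0 -.0098 0 0 0;-.0035 0 -.0197 0 0 0;-.0052 0 -.0295 0 0 0;-.007 0 -.04 0 0 0;-.007 0 -.04 0 0 0;0 0 0 0 0 0'; python3 - <<'E'
from look import *
t,F=place(np.array([.6177,.0359,.0591]),Ro.from_euler("xyz",[-3.141,-.349,.0548]),"M",[.448,.190,.010],-.05); print(t,F.as_euler("xyz"))
p,R=pose(); plan((p,F),([t[0],t[1],.2],F),(t,F))
E
```

```text
time_s: 41.58
ee_pos: [0.5464, 0.0322, 0.1828]
eef_rot: [-3.141, -0.351, 0.055]
ft_force: [0.6, 0.1, -6.0]
finger_gap: 0.0434
grip_force: 62.7
[0.44976374 0.18964512 0.03822565] [-3.1413554   0.17459866 -0.05066796]
d [0. 0. 0.] rows>=0.0 | rot [-0.0096 -0.5246  0.1069] rows>=2.8
d [-0.1059 -0.1523  0.0012] rows>=3.0 | rot [0. 0. 0.] rows>=0.0
d [0.0281 0.     0.1593] rows>=2.6 | rot [0. 0. 0.] rows>=0.0
```

```bash
python3 jog.py '0 0 0 -.0032 -.1749 .0356;0 0 0 -.0032 -.1749 .0356;0 0 0 -.0032 -.1749 .0356;-.0265 -.0381 0 0 0 0;-.0265 -.0381 0 0 0 0;-.0265 -.0381 0 0 0 0;-.0265 -.0381 0 0 0 0;0 0 0 0 0 0;0 0 0 0 0 0'; python3 - <<'E'
from look import *
t,F=place(np.array([.6177,.0359,.0591]),Ro.from_euler("xyz",[-3.141,-.349,.0548]),"M",[.448,.190,.010],-.05)
p,R=pose(); plan(([t[0],t[1],p[2]],F),(t,F))
im=snap("side","pics/c_side.png"); h=cv2.cvtColor(cv2.imread("pics/c_side.png"),cv2.COLOR_BGR2HSV); u=proj("side",p).astype(int); print(u)
for c in blobs(h,(98,90,20),(125,255,255),(u[0]-30,u[1]-30,u[0]+30,u[1]+35)): print(cv2.boundingRect(c),np.round(cv2.minAreaRect(c),1) if 0 else cv2.minAreaRect(c), cv2.approxPolyDP(cv2.convexHull(c),2.,True)[:,0].tolist())
E
```

```text
time_s: 42.7
ee_pos: [0.4511, 0.1895, 0.1985]
eef_rot: [3.141, 0.177, -0.05]
ft_force: [0.7, 0.3, -4.9]
finger_gap: 0.0432
grip_force: 63.2
d [-0.0013 -0.0001  0.0002] rows>=0.0 | rot [0.0007 0.0026 0.0008] rows>=0.0
d [0.0278 0.     0.1578] rows>=2.6 | rot [0. 0. 0.] rows>=0.0
[283 180]
(253, 179, 12, 22) ((258.5, 189.5), (21.0, 11.0), 90.0) [[254, 179], [263, 184], [264, 188], [253, 200]]
(270, 166, 43, 29) ((291.0, 180.0), (28.0, 42.0), 90.0) [[309, 169], [312, 175], [312, 191], [293, 194], [270, 191], [272, 170], [284, 166]]
```

```bash
python3 jog.py '.0065 0 .04 0 0 0;.0075 0 .043 0 0 0;.007 0 .04 0 0 0;.004 0 .02 0 0 0;.0018 0 .01 0 0 0;0 0 0 0 0 0;0 0 0 0 0 0'; python3 jog.py '.0005 0 .003 0 0 0;.0003 0 .002 0 0 0;0 0 0 0 0 0'
```

```text
time_s: 43.62
ee_pos: [0.4513, 0.1897, 0.0449]
eef_rot: [-3.141, 0.175, -0.051]
ft_force: [0.6, 0.7, -3.7]
finger_gap: 0.0436
grip_force: 62.9
time_s: 44.0
ee_pos: [0.4502, 0.1897, 0.0392]
eef_rot: [-3.141, 0.177, -0.05]
ft_force: [-0.6, 0.4, -4.8]
finger_gap: 0.0435
grip_force: 63.0
```

Floor contact is expected at TCP z ≈ 0.032.

```bash
python3 jog.py '.0003 0 .002 0 0 0;.0003 0 .002 0 0 0;0 0 0 0 0 0'; python3 jog.py '.0003 0 .0015 0 0 0;0 0 0 0 0 0';  python3 jog.py '.0002 0 .001 0 0 0;0 0 0 0 0 0'
```

```text
time_s: 44.38
ee_pos: [0.4499, 0.1897, 0.0349]
eef_rot: [-3.141, 0.177, -0.051]
ft_force: [-1.0, -0.5, -4.9]
finger_gap: 0.0429
grip_force: 63.0
time_s: 44.62
ee_pos: [0.4501, 0.1897, 0.0335]
eef_rot: [-3.141, 0.177, -0.051]
ft_force: [0.9, 0.6, -4.0]
finger_gap: 0.0434
grip_force: 63.0
time_s: 44.88
ee_pos: [0.4501, 0.1897, 0.0325]
eef_rot: [-3.141, 0.177, -0.051]
ft_force: [0.2, -0.2, -3.6]
finger_gap: 0.0434
grip_force: 63.0
```

```bash
python3 jog.py '.0002 0 .001 0 0 0;0 0 0 0 0 0'; python3 jog.py '.0002 0 .001 0 0 0;0 0 0 0 0 0'
```

```text
time_s: 45.12
ee_pos: [0.4502, 0.1897, 0.0321]
eef_rot: [-3.141, 0.177, -0.051]
ft_force: [-1.9, -1.1, 4.6]
finger_gap: 0.0433
grip_force: 63.9
time_s: 45.38
ee_pos: [0.4501, 0.1897, 0.0321]
eef_rot: [-3.141, 0.177, -0.05]
ft_force: [-2.9, -2.2, 15.7]
finger_gap: 0.0431
grip_force: 65.4
```

```bash
python3 jog.py '0 0 0 0 0 0;0 0 0 0 0 0;0 0 0 0 0 0;0 0 0 0 0 0' .085; python3 jog.py '0 0 -.03 0 0 0;0 0 -.05 0 0 0;0 0 -.06 0 0 0;0 0 -.05 0 0 0;0 0 0 0 0 0'; python3 jog.py '0 .06 0 0 0 0;0 .06 0 0 0 0;0 .06 0 0 0 0;0 .06 0 0 0 0;0 .06 0 0 0 0;0 .06 0 0 0 0;0 0 0 0 0 0;0 0 0 0 0 0'
python3 - <<'E'
from look import *
for n in("top","side"): snap(n,f"pics/f_{n}.png")
h=cv2.cvtColor(cv2.imread("pics/f_top.png"),cv2.COLOR_BGR2HSV)
for nm,lo,hi,box,z in [("red tray",(0,150,100),(8,255,255),(205,195,260,245),.02),("insert in red",(98,90,20),(125,255,255),(205,190,260,245),.064),("insert in blue",(98,90,30),(125,255,190),(335,185,390,230),.064),("on rest",(98,90,20),(125,255,255),(225,150,320,190),.09),("jar",(0,0,150),(180,60,255),(275,205,300,230),.054)]:
    for c in blobs(h,lo,hi,box): print(nm,cv2.boundingRect(c),rect("top",c,z))
# side view: predicted vs seen corners of insert in red, gauge top
s=cv2.cvtColor(cv2.imread("pics/f_side.png"),cv2.COLOR_BGR2HSV); u=proj("side",[.448,.19,.034]).astype(int)
for c in blobs(s,(98,90,20),(125,255,255),(u[0]-25,u[1]-25,u[0]+25,u[1]+25)): print("side seen",cv2.approxPolyDP(cv2.convexHull(c),1.5,True)[:,0].tolist())
Q=Ro.from_euler("z",-.05); print("pred",[proj("side",np.array([.448,.19,.004])+Q.apply([x*.032,y*.022,z*.06])).round().astype(int).tolist() for z in(0,1) for x,y in((1,1),(-1,1),(-1,-1),(1,-1))])
d0=cv2.imread("pics/side0.png").astype(int); d1=cv2.imread("pics/f_side.png").astype(int); g=np.abs(d1-d0).max(2); a=proj("side",[.5125,.31,.1]).astype(int); print("gauge diff mean",g[a[1]-15:a[1]+15,a[0]-7:a[0]+8].mean(), g[a[1]-15:a[1]+15,a[0]-7:a[0]+8].max())
E
```

```text
time_s: 45.88
ee_pos: [0.4502, 0.1897, 0.0304]
eef_rot: [-3.141, 0.177, -0.051]
ft_force: [-0.2, 0.0, 0.3]
finger_gap: 0.0851
grip_force: 0.0
time_s: 46.5
ee_pos: [0.487, 0.1886, 0.2214]
eef_rot: [-3.139, 0.168, -0.05]
ft_force: [-0.4, -0.3, -0.4]
finger_gap: 0.085
grip_force: 0.0
time_s: 47.5
ee_pos: [0.4643, -0.1709, 0.2162]
eef_rot: [-3.14, 0.179, -0.051]
ft_force: [-0.5, 0.6, 0.2]
finger_gap: 0.085
grip_force: 0.0
red tray (214, 205, 33, 29) [447.5 190.9 113.3 100.8  82.5]
insert in red (224, 210, 12, 16) [451.3 188.6  40.   54.5  89.1]
insert in blue (346, 201, 25, 23) [ 453.9 -282.1   52.1  103.1   23.8]
insert in blue (368, 194, 11, 25) [ 479.9 -333.8   87.5   27.7    7.7]
on rest (291, 160, 15, 23) [611.7 -60.3  80.8  46.7   5.2]
jar (280, 211, 13, 12) [450.2 -16.8  43.8  40.   88.6]
side seen [[276, 219], [297, 223], [292, 246], [274, 244], [271, 224]]
pred [[272, 246], [294, 249], [297, 242], [276, 239], [272, 228], [294, 230], [297, 223], [276, 221]]
gauge diff mean 9.153333333333334 183
```

```bash
python3 - <<'E'
from look import *
b=cv2.imread("pics/f_side.png"); v=b.max(2)
for x in(273,276,280,284,288,291,294): print(x,v[214:250,x].tolist())
for f in("side0","f_side"):
    h=cv2.cvtColor(cv2.imread(f"pics/{f}.png"),cv2.COLOR_BGR2HSV)
    for c in blobs(h,(0,0,95),(180,45,255),(240,208,264,248)): print(f,cv2.boundingRect(c),cv2.fitLine(c,2,0,.01,.01).ravel().round(3))
E
```

```text
273 [34, 34, 38, 37, 42, 43, 49, 57, 76, 101, 127, 138, 140, 131, 109, 99, 104, 101, 92, 88, 87, 87, 87, 88, 88, 88, 88, 88, 87, 89, 87, 138, 175, 176, 162, 156]
276 [37, 33, 38, 44, 40, 55, 92, 136, 157, 165, 165, 162, 156, 144, 118, 101, 113, 127, 110, 92, 89, 89, 88, 88, 87, 87, 89, 89, 88, 88, 89, 94, 169, 213, 193, 163]
280 [38, 40, 36, 37, 34, 40, 74, 118, 150, 151, 133, 121, 132, 143, 131, 111, 113, 121, 110, 96, 91, 89, 87, 90, 88, 90, 89, 89, 91, 90, 89, 89, 113, 164, 185, 174]
284 [38, 40, 41, 38, 36, 38, 60, 102, 135, 130, 107, 99, 112, 128, 132, 115, 99, 106, 111, 99, 88, 86, 89, 87, 89, 88, 90, 89, 89, 88, 88, 89, 91, 166, 212, 195]
288 [45, 41, 40, 38, 37, 37, 48, 81, 120, 140, 132, 119, 132, 150, 151, 130, 108, 109, 116, 105, 93, 89, 89, 90, 89, 89, 90, 88, 90, 90, 89, 88, 88, 121, 196, 226]
291 [209, 193, 152, 96, 51, 40, 39, 66, 109, 149, 164, 166, 166, 166, 160, 142, 113, 97, 103, 108, 97, 89, 88, 90, 89, 88, 89, 89, 88, 89, 88, 88, 87, 102, 183, 228]
294 [248, 247, 236, 189, 111, 54, 36, 54, 96, 135, 156, 158, 151, 141, 126, 110, 94, 86, 87, 85, 76, 75, 72, 72, 70, 69, 71, 72, 71, 86, 115, 151, 185, 214, 234, 245]
side0 (240, 208, 19, 39) [ 1.57000e-01 -9.88000e-01  2.49238e+02  2.27743e+02]
f_side (240, 208, 19, 39) [5.00000e-03 1.00000e+00 2.48056e+02 2.25806e+02]
```

```bash
python3 - <<'E'
from look import *
for f in("side0","f_side"):
    v=cv2.imread(f"pics/{f}.png").max(2).astype(int)
    print(f,"top rows",v[208:222,250].tolist())
    for r in(222,228,234,240): print(r,v[r,240:262].tolist())
for f in("top0","f_top"):
    h=cv2.cvtColor(cv2.imread(f"pics/{f}.png"),cv2.COLOR_BGR2HSV)
    for c in blobs(h,(0,0,150),(180,50,255),(184,190,206,210),5): print(f,cv2.boundingRect(c),c[:,0].mean(0))
E
```

```text
side0 top rows [145, 160, 169, 179, 188, 203, 224, 243, 252, 254, 254, 253, 244, 222]
222 [91, 92, 105, 132, 162, 175, 182, 191, 196, 195, 195, 194, 187, 177, 154, 112, 66, 36, 32, 31, 35, 34]
228 [229, 246, 241, 224, 210, 193, 181, 177, 176, 176, 176, 176, 177, 174, 157, 120, 71, 41, 37, 35, 33, 36]
234 [218, 226, 234, 229, 181, 147, 163, 174, 175, 177, 177, 177, 178, 175, 162, 132, 83, 41, 31, 30, 30, 29]
240 [168, 162, 146, 135, 132, 141, 162, 175, 176, 176, 177, 176, 177, 176, 177, 179, 201, 224, 226, 194, 125, 61]
f_side top rows [254, 254, 254, 254, 252, 248, 241, 244, 251, 254, 254, 254, 249, 232]
222 [255, 255, 254, 254, 249, 225, 192, 192, 198, 202, 200, 194, 188, 178, 157, 116, 66, 39, 35, 37, 36, 35]
228 [254, 253, 246, 228, 213, 198, 181, 178, 176, 178, 179, 179, 179, 174, 158, 116, 68, 39, 35, 37, 35, 33]
234 [219, 226, 237, 234, 197, 158, 168, 176, 178, 178, 178, 179, 179, 177, 163, 132, 82, 45, 36, 31, 29, 31]
240 [169, 165, 147, 135, 133, 143, 166, 175, 177, 177, 178, 180, 179, 178, 178, 182, 204, 226, 227, 197, 128, 60]
top0 (187, 196, 9, 8) [190.95454545 199.45454545]
f_top (187, 196, 9, 8) [190.90909091 199.5       ]
```

The gauge sits exactly as it did at the start, and both inserts lie flat in their trays.

```bash
python3 -c "
from plant import manip, optics, hand_in
print(hand_in())"
```

```text
the job is handed in; nothing more can be done
None
```

The job is handed in with no verdict returned: by the gauge the left insert is tight (now in the blue tray), the middle one too wide (now in the red tray) and the right one correct (still on the rest); the gauge is back in its stand and the arm was clear after about 48 s, though joint 5 touched its lower limit (0.198 read, 0.2 allowed) while I was gripping the left insert.

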